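# Pop the battery hatch

### The job

The kitchen scale needs fresh cells, which are in the grey case with the orange hatch. Press the white ring on the orange hatch down to its stop with the fingertips and let go, so that the latch releases, and see that the hatch pops up and stays fully open by itself. Pick nothing up, and leave the blue hatch shut and both cases and everything else where they stand.

Things in the scene. Friction and masses are not known exactly. Their poses are not given: they have to be found in the camera images.
- orange_box: Loose flat-bottomed grey plastic case with a hatch on top and a tab on its front, both orange, 130 (x) x 96 (y) x 66 (z) mm, about 0.8 kg. Origin: centre of its underside, on the table. Its own +x points from the front to the hinge side (at zero yaw, away from the robot), z up. The hinge runs along y, at x = 41 mm, z = 60 mm. Two cells lie in it under the hatch.
- orange_hatch (a joint): Hinge angle of the orange hatch, rad: 0 shut and latched, about -0.06 pressed to its stop, about 1.1 popped fully open. A press of 4 N at the mark moves it; pushed to the stop (5 mm down at the mark, then rigid; 6 to 10 N is plenty) and let go, it springs up within about 1 s and stays. Let go short of the stop it stays latched; an open hatch pushed fully down latches shut for good.
- orange_mark (a point): Centre of the white ring, 26 mm across, on the orange hatch's upper face: the place to press. 64 mm above the table while shut, 78 mm before the hinge, 26 mm behind the hatch's front edge; the hatch is 82 mm wide. z: the hatch's outward normal; x: to the hinge. Moves with the hatch, whose front rises as it opens. Only the hinge block is higher, 66 mm.
- blue_box: Loose flat-bottomed grey plastic case with a hatch on top and a tab on its front, both blue, 130 (x) x 96 (y) x 66 (z) mm, about 0.8 kg. Origin: centre of its underside, on the table. Its own +x points from the front to the hinge side (at zero yaw, away from the robot), z up. A second case of the same make; to be left alone. It may stand on either side.
- blue_hatch (a joint): Hinge angle of the blue hatch, rad: 0 shut and latched, about 1.1 open. Same latch as the orange one; it must stay shut.
- wood_stick: Loose beech shaping stick, 26 x 191 x 23 mm, lying between the cases, long side along its own y. Origin: centre of its underside. A bystander.
- jigger: Loose steel double measuring cup, 44 mm across, 108 mm tall, upright behind the cases. Origin: centre of its foot. A bystander that tips easily.
- short_jigger: Loose steel double measuring cup, 39 mm across, 96 mm tall, upright at the far right. Origin: centre of its foot. A bystander.
- tin_of_cutters: Loose round tin full of small cutters, 122 mm across, 25 mm high, on the left. Origin: centre of its underside. A bystander.

How it is judged:
By the outcome, as a careful person would: the job done as asked, in the order asked, and still so for the second after the job is handed in, with the robot touching nothing.
It also fails if it takes over 27 s, if anything falls off the work surface, if the arm or the gripper's body presses on something with over 40 N, if the wrist force passes 120 N, or if a joint passes its speed limit or range.

### The arm

A 6-joint arm with a two-finger parallel gripper is mounted at the origin on a cart in front of the work surface, level with it; the furniture and walls round the work are solid. World frame = base frame: x ahead of the robot, y to its left, z up, the work surface at z = 0. Lengths are in m, angles in degrees, forces in N, time in s.
With the tool pointing down it reaches from about 0.375 to 0.9 m from the base axis. Payload 3.1 kg.
Tool frame: the origin (TCP) lies between the finger pads; the fingertips stand 11 mm ahead of it and the grasp point (between the pads) lies 8 mm behind it; z points along the fingers, y is the direction in which the jaws open and shut (so a half turn about z gives the same grasp; the last joint's range is limited). The gripper opens to 87 mm and grips with 3 to 60 N. Pads are 19 mm wide; open, the fingers measure 117 mm over their backs; the gripper's body (75 mm by 190 mm) begins 51 mm behind the grasp point.
Start: joints at [-10.227, 30.224, 82.088, -0, 67.689, -10.227], TCP at [0.625, 0, 0.212] pointing down, gripper open.
Joint ranges: [-176.69, 176.69], [-43.24, 126.21], [12.49, 139.97], [-82, 262], [0, 151.66], [-163.58, 163.58]. Speed limits (degrees/s): [159.86, 159.86, 180, 180, 180, 180].

### API

Orientations are given as a 3x3 rotation matrix whose columns are the frame's x, y, z axes.
In Python, from rig import bot, vision gives the robot as it stands. The module is installed in compiled form; this text tells all that it offers.
- The arm moves only by the tool jog_arm, never from a script. Its argument "rows" is a list of rows, each an object with "dp": the shift along the tool's x, y, z in mm, a list of three; "turn": the turn, a rotation vector about the tool's x, y, z in degrees, a list of three; "grip": the opening, from 0 (shut) to 1 (fully open). A call has 1 to 10 rows; each row is the pose to reach, as a shift and turn from the pose commanded when the call began, along the tool's axes at that moment; what a row does not reach only later rows make up. A row lasts 1/10 s, in which the tool goes at most 50 mm and 8.59 degrees, less where a joint would pass 70% of its speed; a pose out of reach is approached as far as the arm can. A call with a gripper value outside its range is refused whole. The fingers move at their own pace and stop on an object; the grip force is fixed at half the most. Time passes only in rows, so rows that repeat a pose let the fingers close. It gives the time, the measured TCP pose, the force and the opening at its end, in the units of the state.
- bot.read_state(): the state, without advancing time (a new reading comes with each control period).
- vision.capture(name): name is "scene" or "side" or "wrist"; returns (picture, depth): 480x640x3 uint8, red, green, blue; 480x640 float32, m along the optical axis (not along the pixel's ray), 0 where there is no reading.
- vision.camera_info(name): a dict with "vertical_fov" (degrees; the focal length in pixels is half the picture's height over the tangent of half this angle, whatever the lens; pixels are square), "cx", "cy" (the principal point, pixels), "position" and "rotation" of the camera in the world. Camera axes: x right, y down, z forward; pixel columns grow to the right and rows downward; lengths in m; the calibration is good to about 2 mm. A picture is of the moment at which its call begins: read the wrist's pose just before it. camera_info takes no time and is no camera call; for the wrist camera it gives the pose at the moment of the call.
- bot.hand_in(): hands the job in, once; it reports no verdict.
The state is a dict: "time_s": time; "joint_positions": joint angles; "qvel": joint speeds; "tau": joint torques, N m; "position": TCP position; "tcp_rot": TCP orientation; "force": force on the tool from outside, world axes, zero at the start; "moment": the same for the moment, N m; "opening": opening from 0.0 (shut) to 1.0 (fully open).
Only numpy, scipy, OpenCV 4.12 (cv2) and the standard library are available. Lean on these libraries where they do the work, as an engineer would, in place of code of your own. Each camera call takes 0.05 s, during which the arm holds its last target.

## Working session

There is one attempt and no reset: what is moved stays moved. The work goes in short steps, Python scripts to look and compute and a tool call to move; the robot and the scene stay as the last step left them, time stands still between calls to the robot, and variables do not carry over. Pictures are saved under pics/ and viewed, and the job is handed in when it is done.

Besides the shell and the picture viewer there is one more tool, called after ">>>" as name(argument=value, ...), one argument or row to a line, values as JSON. jog_arm: Moves the arm, as the interface text tells. Its arguments: {"type":"object","properties":{"rows":{"type":"array"}},"required":["rows"]}

```bash
mkdir -p pics; python3 - <<'E'
from rig import bot, vision
import cv2,numpy as np
s=bot.read_state();print(s['time_s'],s['position'],s['tcp_rot'],s['opening'],s['force'])
for n in ['scene','wrist']:
    ci=vision.camera_info(n);p,d=vision.capture(n);print(n,ci)
    cv2.imwrite(f'pics/{n}0.png',p[:,:,::-1]);np.savez(f'{n}0.npz',p=p,d=d,f=240/np.tan(np.radians(ci['vertical_fov']/2)),c=[ci['cx'],ci['cy']],t=ci['position'],R=ci['rotation'])
E
```

```text
0.0 [6.24253824e-01 1.84217257e-04 2.11065115e-01] [[-2.23180585e-05  9.99997740e-01 -2.12601706e-03]
 [ 9.99999925e-01  2.31409272e-05  3.87023247e-04]
 [ 3.87071571e-04 -2.12600827e-03 -9.99997665e-01]] 1.0043971508886775 [-0.96470751  0.38058593 -0.23078595]
scene {'vertical_fov': 46.60117127400212, 'cx': 316.92513088141345, 'cy': 234.4257691142353, 'position': array([-0.51720497, -0.97096708,  0.7195757 ]), 'rotation': array([[ 0.69758709, -0.28056955,  0.65928217],
       [-0.71642417, -0.25974819,  0.64750852],
       [-0.01042382, -0.92401926, -0.3822038 ]])}
wrist {'vertical_fov': 68.3878240520261, 'cx': 320.45028150191285, 'cy': 243.26883283852436, 'position': array([0.6244975 , 0.06609421, 0.38299068]), 'rotation': array([[ 9.99997122e-01, -6.11677643e-04, -2.31997456e-03],
       [-1.15939348e-03, -9.69759790e-01, -2.44058609e-01],
       [-2.10053284e-03,  2.44060597e-01, -9.69757708e-01]])}
```

View pics/scene0.png

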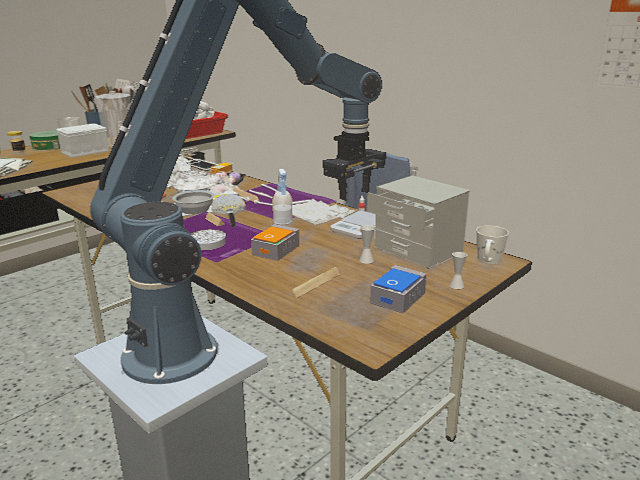

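View pics/wrist0.png

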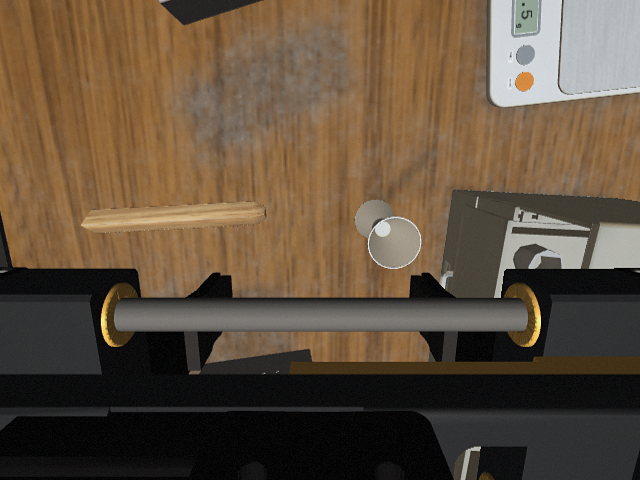

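The scene view shows the orange case on the left at about (275,240), with the blue one at (398,288). A white bottle stands behind the orange case at (282,205). The wrist view shows only the stick, the jigger and the drawers, so I'll crop the scene view and take a side view.

```bash
cat > h.py <<'E'
import numpy as np,cv2
from rig import bot,vision
def cap(n,tag):
    ci=vision.camera_info(n);p,d=vision.capture(n)
    cv2.imwrite(f'pics/{tag}.png',p[:,:,::-1])
    return dict(p=p,d=d,f=240/np.tan(np.radians(ci['vertical_fov']/2)),c=np.array([ci['cx'],ci['cy']]),t=np.array(ci['position']),R=np.array(ci['rotation']))
def ray(c,uv,z):
    v=c['R']@np.array([(uv[0]-c['c'][0])/c['f'],(uv[1]-c['c'][1])/c['f'],1]);return c['t']+v*(z-c['t'][2])/v[2]
def dep(c):
    v,u=np.mgrid[:480,:640];P=np.stack([(u-c['c'][0])/c['f'],(v-c['c'][1])/c['f'],np.ones(u.shape)],-1)*c['d'][...,None]
    return P@c['R'].T+c['t']
def analyse(c,lo=5,hi=18):
    hsv=cv2.cvtColor(np.ascontiguousarray(c['p']),cv2.COLOR_RGB2HSV)
    m=cv2.inRange(hsv,(lo,170,120),(hi,255,255))
    n,l,st,ce=cv2.connectedComponentsWithStats(m)
    P=dep(c)
    for i in range(1,n):
        if st[i,4]<40: continue
        q=P[(l==i)&(c['d']>0)]
        print('comp',st[i],ce[i].round(1),'xyz med',np.median(q,0).round(3) if len(q) else None)
        cs,h=cv2.findContours((l==i).astype(np.uint8),cv2.RETR_CCOMP,cv2.CHAIN_APPROX_NONE)
        for k,ct in enumerate(cs):
            if h[0,k,3]<0:
                r=cv2.approxPolyDP(cv2.convexHull(ct),4,True)[:,0]
                for pt in r: print('   corner',pt,ray(c,pt,.064).round(4))
            elif cv2.contourArea(ct)>8:
                M=cv2.moments(ct);uv=(M['m10']/M['m00'],M['m01']/M['m00'])
                print('   hole',np.round(uv,1),M['m00'],ray(c,uv,.064).round(4))
E
python3 - <<'E'
from h import *
a=np.load('scene0.npz');c={k:a[k] for k in a}
analyse(c)
cv2.imwrite('pics/crop0.png',cv2.resize(c['p'][160:320,200:480,::-1],None,fx=2.8,fy=2.8,interpolation=cv2.INTER_CUBIC))
print('side');s=cap('side','side0');print(s['t'],s['R']);analyse(s)
E
```

```text
comp [610   0  30  12 273] [622.9   6.4] xyz med [ 1.575 -0.317  0.7  ]
   corner [639   6] [8.10513e+01 2.25764e+01 6.40000e-02]
   corner [639  11] [42.868  11.4943  0.064 ]
   corner [610  10] [47.4974 14.8491  0.064 ]
   corner [612   0] [-7.594742e+02 -2.507748e+02  6.400000e-02]
comp [211 165  21   9  81] [222. 169.] xyz med [0.97  1.096 0.016]
   corner [231 165] [0.9315 0.9807 0.064 ]
   corner [212 173] [0.7989 0.9389 0.064 ]
   corner [211 168] [0.8424 1.0065 0.064 ]
comp [253 227  40  16 331] [273.4 234.2] xyz med [0.527 0.242 0.063]
   corner [292 231] [0.5807 0.2165 0.064 ]
   corner [275 242] [0.4862 0.1903 0.064 ]
   corner [253 237] [0.4662 0.2686 0.064 ]
   corner [270 227] [0.5563 0.2927 0.064 ]
   hole [268.4 236.2] 33.0 [0.5026 0.2389 0.064 ]
side
[0.6394687  1.11770926 0.74444265] [[-9.97247358e-01  3.96895300e-02 -6.26294517e-02]
 [ 7.41460777e-02  5.36738904e-01 -8.40484210e-01]
 [ 2.57240007e-04 -8.42814386e-01 -5.38204277e-01]]
comp [ 308  269   58   34 1124] [334.9 285.8] xyz med [0.535 0.256 0.064]
   corner [365 289] [0.4713 0.2686 0.064 ]
   corner [320 302] [0.5683 0.3035 0.064 ]
   corner [308 279] [0.5877 0.2256 0.064 ]
   corner [349 269] [0.4955 0.1961 0.064 ]
   hole [346.7 281.4] 117.5 [0.5061 0.2401 0.064 ]
```

View pics/crop0.png

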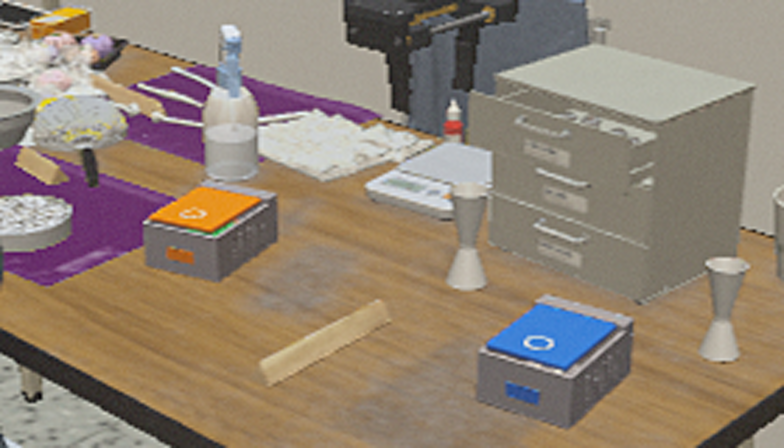

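View pics/side0.png

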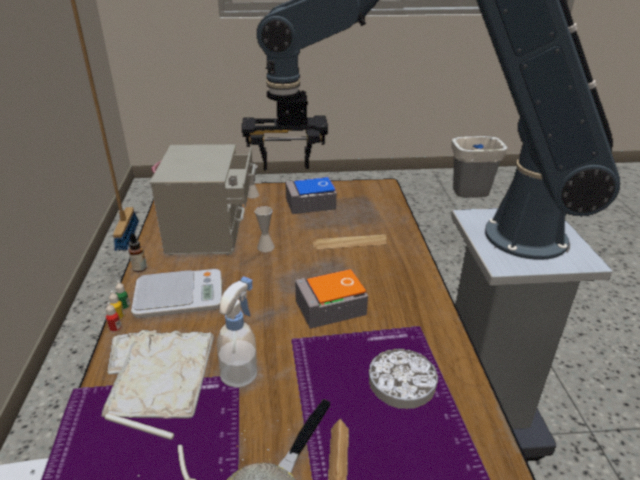

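The orange ring reads (0.503,0.239) in the scene view and (0.506,0.240) in the side view. The hatch size fits and the yaw is about 18°. The bottle stands well behind it, at about (238,375) in the side view. I'll move to a vantage short of the case, closing the fingers on the way, and check with the wrist camera.

>>> jog_arm(
  rows=[
    {"dp":[35,-30,0],"turn":[0,0,0],"grip":0},
    {"dp":[70,-60,0],"turn":[0,0,0],"grip":0},
    {"dp":[105,-90,0],"turn":[0,0,0],"grip":0},
    {"dp":[130,-120,0],"turn":[0,0,0],"grip":0},
    {"dp":[130,-120,0],"turn":[0,0,0],"grip":0},
    {"dp":[130,-120,0],"turn":[0,0,0],"grip":0},
    {"dp":[130,-120,0],"turn":[0,0,0],"grip":0},
    {"dp":[130,-120,0],"turn":[0,0,0],"grip":0},
  ],
)

```text
time_s: 0.95
position: [0.5063, 0.1292, 0.212]
tcp_rot: [[0.001, 1.0, 0.001], [1.0, -0.001, -0.0], [-0.0, 0.001, -1.0]]
force: [0.3, 0.1, -0.5]
opening: 0.359
```

```bash
python3 - <<'E'
from h import *
s=bot.read_state();print(s['time_s'],s['position'],s['tcp_rot'].round(4),s['opening'],s['force'])
c=cap('wrist','wrist1');analyse(c)
E
```

```text
0.95 [0.50627155 0.12919879 0.2120429 ] [[ 1.4e-03  1.0e+00  9.0e-04]
 [ 1.0e+00 -1.4e-03 -1.0e-04]
 [-1.0e-04  9.0e-04 -1.0e+00]] 0.35934951866903236 [ 0.31663471  0.10737792 -0.49599529]
comp [ 278   22  140  133 3229] [372.4  65.5] xyz med [0.557 0.274 0.063]
   corner [398  23] [0.5692 0.2978 0.064 ]
   corner [417 122] [0.5895 0.2219 0.064 ]
   corner [304 154] [0.4919 0.1954 0.064 ]
   corner [278  59] [0.4715 0.2715 0.064 ]
   hole [408.5 105.1] 11.0 [0.5814 0.2355 0.064 ]
   hole [405.2 103. ] 8.5 [0.5785 0.2372 0.064 ]
   hole [395.  90.] 9.0 [0.5693 0.2475 0.064 ]
   hole [390.6  86.6] 12.5 [0.5654 0.2502 0.064 ]
   hole [399.8  88.6] 28.5 [0.5733 0.2485 0.064 ]
   hole [395.3  81.5] 11.0 [0.5692 0.2541 0.064 ]
   hole [392.4  79.8] 11.5 [0.5667 0.2554 0.064 ]
   hole [389.   80.6] 15.5 [0.5639 0.2548 0.064 ]
   hole [384.5  77.2] 10.0 [0.56   0.2574 0.064 ]
   hole [380.   73.2] 10.5 [0.5561 0.2605 0.064 ]
   hole [374.6  72.8] 8.5 [0.5517 0.2608 0.064 ]
   hole [383.   71.6] 9.0 [0.5586 0.2617 0.064 ]
   hole [373.7  65.7] 10.5 [0.5507 0.2662 0.064 ]
   hole [365.4  63.6] 9.0 [0.5438 0.2678 0.064 ]
   hole [371.2  58.4] 13.5 [0.5485 0.2718 0.064 ]
   hole [362.6  55.4] 9.0 [0.5413 0.274  0.064 ]
   hole [355.2  52. ] 10.0 [0.5351 0.2766 0.064 ]
   hole [340.1  97.8] 9297.0 [0.5231 0.2415 0.064 ]
   hole [352.5  41. ] 10.0 [0.5328 0.2847 0.064 ]
   hole [344.5  40.6] 13.0 [0.5263 0.2851 0.064 ]
   hole [349.4  40. ] 9.0 [0.5302 0.2855 0.064 ]
comp [611 209  17  14 179] [619.  215.5] xyz med [0.815 0.133 0.023]
   corner [626 211] [0.7855 0.1442 0.064 ]
   corner [624 220] [0.7854 0.1358 0.064 ]
   corner [612 220] [0.7743 0.1359 0.064 ]
   corner [615 210] [0.7752 0.1451 0.064 ]
```

View pics/wrist1.png

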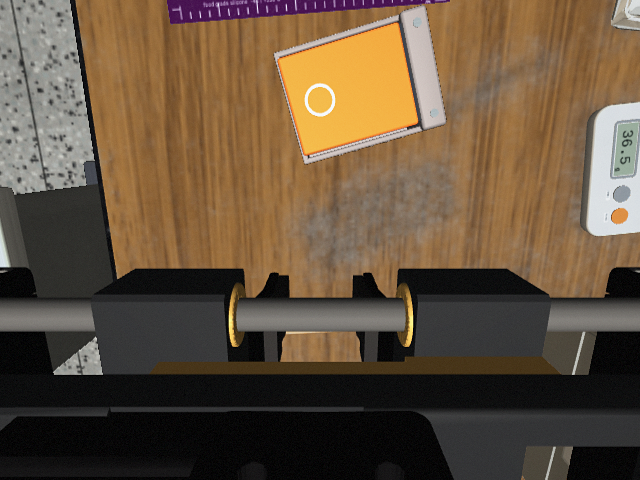

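The wrist view shows the orange hatch with the ring centred at (320,100). That casts to about (0.506, 0.240), and front-edge midpoint plus 26 mm gives (0.507, 0.240), so all three views agree. Next I go over it and down to a hover.

>>> jog_arm(
  rows=[
    {"dp":[40,0,0],"turn":[0,0,0],"grip":0},
    {"dp":[80,0,0],"turn":[0,0,0],"grip":0},
    {"dp":[110,0,20],"turn":[0,0,0],"grip":0},
    {"dp":[110,0,50],"turn":[0,0,0],"grip":0},
    {"dp":[110,0,80],"turn":[0,0,0],"grip":0},
    {"dp":[110,0,105],"turn":[0,0,0],"grip":0},
    {"dp":[110,0,120],"turn":[0,0,0],"grip":0},
    {"dp":[110,0,120],"turn":[0,0,0],"grip":0},
    {"dp":[110,0,120],"turn":[0,0,0],"grip":0},
    {"dp":[110,0,120],"turn":[0,0,0],"grip":0},
  ],
)

```text
time_s: 2.0
position: [0.5062, 0.24, 0.093]
tcp_rot: [[0.001, 1.0, 0.002], [1.0, -0.001, 0.001], [0.001, 0.002, -1.0]]
force: [0.5, -0.2, -0.2]
opening: 0.006
```

```bash
python3 - <<'E'
from h import *
c=cap('side','side2');cv2.imwrite('pics/side2c.png',cv2.resize(c['p'][180:360,220:440,::-1],None,fx=3.3,fy=3.3,interpolation=cv2.INTER_CUBIC))
E
```

```text
(no output)
```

View pics/side2c.png

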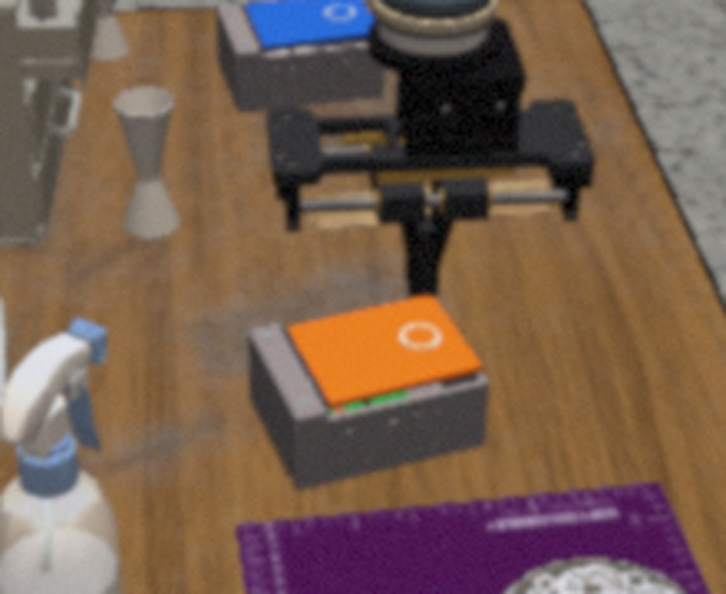

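The side view shows the finger ending near crop (425,295), with the ring at (420,335). I'll check that against the projected tip.

```bash
python3 - <<'E'
from h import *
s=bot.read_state();print(s['position'],s['time_s'])
for n in ['side','scene']:
    c=cap(n,n+'3')
    for z in (0.011,-0.03): 
        P=s['position']-[0,0,z]; q=c['R'].T@(P-c['t']); print(n,(q[:2]/q[2]*c['f']+c['c']).round(1))
    q=c['R'].T@(np.array([.506,.24,.064])-c['t']); print(n,'ring',(q[:2]/q[2]*c['f']+c['c']).round(1))
    analyse(c)
    u,v=(q[:2]/q[2]*c['f']+c['c']).astype(int)
    cv2.imwrite(f'pics/{n}3c.png',cv2.resize(c['p'][v-50:v+40,u-60:u+60,::-1],None,fx=6,fy=6,interpolation=cv2.INTER_CUBIC))
c=cap('side','side3');P=dep(c)
for v in range(245,275,2):
    print(v,[tuple(P[v,u].round(3)) for u in (345,348,351)])
E
```

```text
[0.50615864 0.2400666  0.09317332] 2.05
side [347.  274.6]
side [347.6 258.6]
side ring [346.8 281.4]
comp [ 308  269   58   34 1126] [335.  285.8] xyz med [0.535 0.255 0.064]
   corner [365 289] [0.4713 0.2686 0.064 ]
   corner [320 302] [0.5683 0.3035 0.064 ]
   corner [308 279] [0.5877 0.2256 0.064 ]
   corner [350 269] [0.4933 0.1963 0.064 ]
   hole [346.7 281.3] 119.5 [0.506  0.2398 0.064 ]
scene [268.8 230.3]
scene [268.2 217.7]
scene ring [269.  235.8]
comp [610   0  30  12 274] [622.8   6.4] xyz med [ 1.575 -0.317  0.7  ]
   corner [639   7] [6.88603e+01 1.90382e+01 6.40000e-02]
   corner [610  11] [42.8526 13.3073  0.064 ]
   corner [612   0] [-7.594742e+02 -2.507748e+02  6.400000e-02]
comp [211 165  21   9  80] [222.4 168.9] xyz med [0.97  1.097 0.017]
   corner [231 165] [0.9315 0.9807 0.064 ]
   corner [212 173] [0.7989 0.9389 0.064 ]
   corner [211 168] [0.8424 1.0065 0.064 ]
comp [254 227  39  16 324] [273.5 234.3] xyz med [0.526 0.241 0.063]
   corner [292 231] [0.5807 0.2165 0.064 ]
   corner [276 242] [0.4882 0.1881 0.064 ]
   corner [254 238] [0.4632 0.2603 0.064 ]

[... 2097 characters left out ...]
.513), np.float64(0.254), np.float64(0.113)), (np.float64(0.506), np.float64(0.251), np.float64(0.11)), (np.float64(0.5), np.float64(0.249), np.float64(0.108))]
269 [(np.float64(0.512), np.float64(0.251), np.float64(0.105)), (np.float64(0.506), np.float64(0.25), np.float64(0.104)), (np.float64(0.5), np.float64(0.249), np.float64(0.103))]
271 [(np.float64(0.505), np.float64(0.201), np.float64(0.062)), (np.float64(0.499), np.float64(0.206), np.float64(0.066)), (np.float64(0.492), np.float64(0.2), np.float64(0.062))]
273 [(np.float64(0.507), np.float64(0.214), np.float64(0.067)), (np.float64(0.499), np.float64(0.21), np.float64(0.063)), (np.float64(0.493), np.float64(0.213), np.float64(0.066))]
```

View pics/side3c.png

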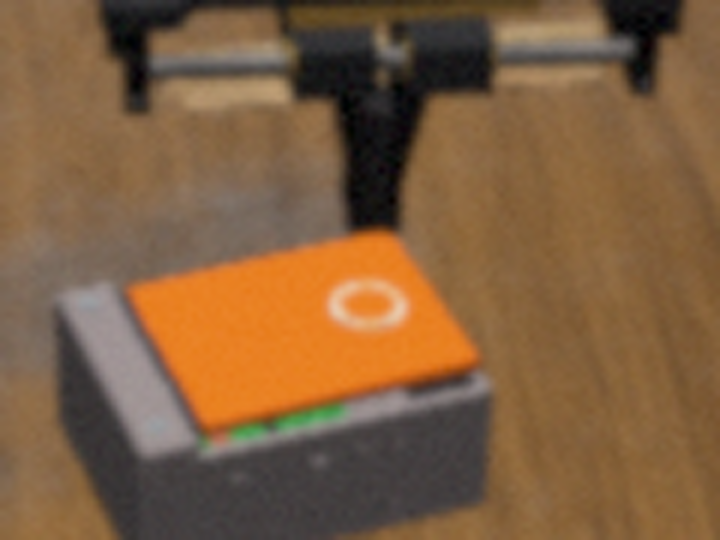

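View pics/scene3c.png

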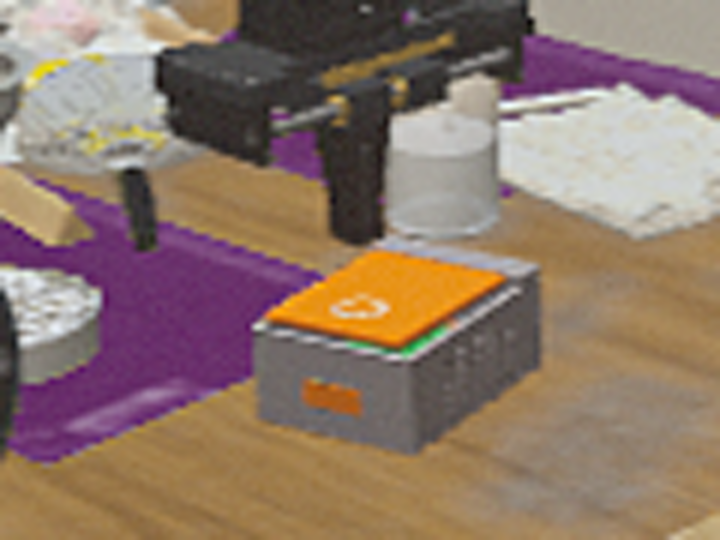

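Laterally all agrees: the finger is at x≈0.506 and y≈0.24. The visible tip ends at z≈0.10, though, against 0.082 from the stated geometry. I'll descend in small steps and go by the force.

>>> jog_arm(
  rows=[
    {"dp":[0,0,6],"turn":[0,0,0],"grip":0},
    {"dp":[0,0,12],"turn":[0,0,0],"grip":0},
    {"dp":[0,0,12],"turn":[0,0,0],"grip":0},
    {"dp":[0,0,12],"turn":[0,0,0],"grip":0},
  ],
)

```text
time_s: 2.6
position: [0.5046, 0.24, 0.0796]
tcp_rot: [[-0.0, 1.0, -0.001], [1.0, 0.0, -0.0], [-0.0, -0.001, -1.0]]
force: [-0.5, -0.1, 0.3]
opening: 0.005
```

>>> jog_arm(
  rows=[
    {"dp":[0,0,3],"turn":[0,0,0],"grip":0},
    {"dp":[0,0,6],"turn":[0,0,0],"grip":0},
    {"dp":[0,0,6],"turn":[0,0,0],"grip":0},
  ],
)

```text
time_s: 2.9
position: [0.5047, 0.2399, 0.0736]
tcp_rot: [[0.0, 1.0, -0.001], [1.0, -0.0, -0.0], [-0.0, -0.001, -1.0]]
force: [-0.1, -0.0, 0.1]
opening: 0.006
```

>>> jog_arm(
  rows=[
    {"dp":[0,0,3],"turn":[0,0,0],"grip":0},
    {"dp":[0,0,3],"turn":[0,0,0],"grip":0},
  ],
)

```text
time_s: 3.1
position: [0.5048, 0.24, 0.0707]
tcp_rot: [[0.0, 1.0, -0.001], [1.0, -0.0, -0.0], [-0.0, -0.001, -1.0]]
force: [-0.4, 0.7, -0.4]
opening: 0.002
```

```bash
python3 - <<'E'
from h import *
s=bot.read_state();print(s['position'],s['time_s'],s['force'])
c=cap('side','side4');P=dep(c)
for v in range(267,286,2): print(v,P[v,347].round(3),c['p'][v,347])
cv2.imwrite(f'pics/side4c.png',cv2.resize(c['p'][230:320,290:410,::-1],None,fx=6,fy=6,interpolation=cv2.INTER_CUBIC))
E
```

```text
[0.50476539 0.23996987 0.07072188] 3.1 [-0.39436933  0.73084513 -0.43351117]
267 [0.508 0.25  0.109] [18 11 19]
269 [0.508 0.249 0.103] [21 18 15]
271 [0.508 0.252 0.1  ] [24 22 20]
273 [0.508 0.251 0.095] [12 10 12]
275 [0.508 0.25  0.089] [17 11 19]
277 [0.507 0.25  0.083] [84 61 39]
279 [0.504 0.232 0.064] [219 125  53]
281 [0.505 0.24  0.065] [236 132  40]
283 [0.506 0.246 0.064] [234 142  66]
285 [0.507 0.253 0.065] [225 161 100]
```

View pics/side4c.png

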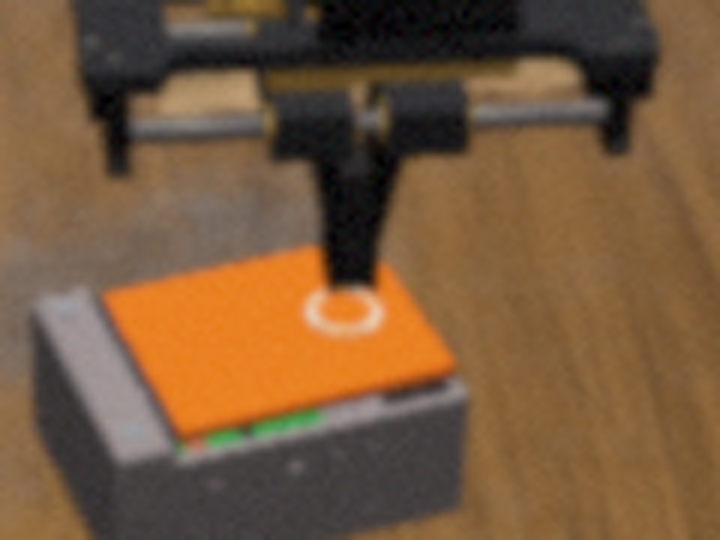

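The finger is right over the ring, and its tip is still about 18 mm above the hatch (z≈0.082, so about 11 mm behind the reported TCP rather than ahead). Carrying on down under force watch.

>>> jog_arm(
  rows=[
    {"dp":[0,0,5],"turn":[0,0,0],"grip":0},
    {"dp":[0,0,10],"turn":[0,0,0],"grip":0},
    {"dp":[0,0,10],"turn":[0,0,0],"grip":0},
  ],
)

```text
time_s: 3.45
position: [0.5043, 0.2398, 0.0602]
tcp_rot: [[0.0, 1.0, -0.002], [1.0, -0.0, -0.0], [-0.0, -0.002, -1.0]]
force: [-0.7, 0.2, 1.0]
opening: 0.007
```

>>> jog_arm(
  rows=[
    {"dp":[0,0,3],"turn":[0,0,0],"grip":0},
    {"dp":[0,0,5],"turn":[0,0,0],"grip":0},
    {"dp":[0,0,5],"turn":[0,0,0],"grip":0},
  ],
)

```text
time_s: 3.75
position: [0.5048, 0.24, 0.0557]
tcp_rot: [[-0.0, 1.0, -0.001], [1.0, 0.0, -0.0], [-0.0, -0.001, -1.0]]
force: [-0.8, -0.1, -0.5]
opening: 0.01
```

>>> jog_arm(
  rows=[
    {"dp":[0,0,2],"turn":[0,0,0],"grip":0},
    {"dp":[0,0,2],"turn":[0,0,0],"grip":0},
  ],
)

```text
time_s: 3.95
position: [0.5052, 0.2401, 0.0542]
tcp_rot: [[0.0, 1.0, 0.0], [1.0, -0.0, 0.0], [0.0, 0.0, -1.0]]
force: [-1.1, -0.2, 2.7]
opening: 0.002
```

Contact starts at TCP z≈0.054. Stepping down through the 5 mm travel.

>>> jog_arm(
  rows=[
    {"dp":[0,0,2],"turn":[0,0,0],"grip":0},
    {"dp":[0,0,3],"turn":[0,0,0],"grip":0},
    {"dp":[0,0,3],"turn":[0,0,0],"grip":0},
  ],
)

```text
time_s: 4.25
position: [0.5051, 0.2401, 0.0511]
tcp_rot: [[0.0, 1.0, 0.0], [1.0, -0.0, 0.0], [0.0, 0.0, -1.0]]
force: [-0.3, -0.3, 2.6]
opening: 0.004
```

>>> jog_arm(
  rows=[
    {"dp":[0,0,1],"turn":[0,0,0],"grip":0},
    {"dp":[0,0,1],"turn":[0,0,0],"grip":0},
  ],
)

```text
time_s: 4.45
position: [0.5051, 0.2401, 0.0501]
tcp_rot: [[0.0, 1.0, 0.0], [1.0, -0.0, 0.0], [0.0, 0.0, -1.0]]
force: [-1.0, -0.2, 1.9]
opening: 0.004
```

>>> jog_arm(
  rows=[
    {"dp":[0,0,1],"turn":[0,0,0],"grip":0},
    {"dp":[0,0,1],"turn":[0,0,0],"grip":0},
  ],
)

```text
time_s: 4.65
position: [0.5051, 0.2401, 0.0492]
tcp_rot: [[0.0, 1.0, 0.0], [1.0, -0.0, 0.0], [0.0, 0.0, -1.0]]
force: [-1.0, 0.1, 5.5]
opening: 0.008
```

>>> jog_arm(
  rows=[
    {"dp":[0,0,1],"turn":[0,0,0],"grip":0},
    {"dp":[0,0,1],"turn":[0,0,0],"grip":0},
  ],
)

```text
time_s: 4.85
position: [0.5051, 0.2402, 0.0485]
tcp_rot: [[0.0, 1.0, 0.0], [1.0, -0.0, 0.0], [0.0, 0.0, -1.0]]
force: [-0.9, 0.2, 8.5]
opening: 0.005
```

>>> jog_arm(
  rows=[
    {"dp":[0,0,1],"turn":[0,0,0],"grip":0},
    {"dp":[0,0,1],"turn":[0,0,0],"grip":0},
    {"dp":[0,0,1],"turn":[0,0,0],"grip":0},
  ],
)

```text
time_s: 5.15
position: [0.5051, 0.2402, 0.0479]
tcp_rot: [[0.0, 1.0, 0.001], [1.0, -0.0, 0.0], [0.0, 0.001, -1.0]]
force: [-1.6, -0.1, 9.7]
opening: 0.005
```

>>> jog_arm(
  rows=[
    {"dp":[0,0,1],"turn":[0,0,0],"grip":0},
    {"dp":[0,0,1],"turn":[0,0,0],"grip":0},
  ],
)

```text
time_s: 5.35
position: [0.5052, 0.2402, 0.0473]
tcp_rot: [[-0.0, 1.0, 0.001], [1.0, 0.0, 0.0], [0.0, 0.001, -1.0]]
force: [-2.6, 0.1, 13.0]
opening: 0.004
```

```bash
python3 - <<'E'
from h import *
s=bot.read_state();print(s['position'],s['time_s'],s['force'])
c=cap('side','side5')
cv2.imwrite(f'pics/side5c.png',cv2.resize(c['p'][230:320,290:410,::-1],None,fx=6,fy=6,interpolation=cv2.INTER_CUBIC))
E
```

```text
[0.50522755 0.24023421 0.04728912] 5.35 [-2.57463143  0.13380832 13.00407055]
```

View pics/side5c.png

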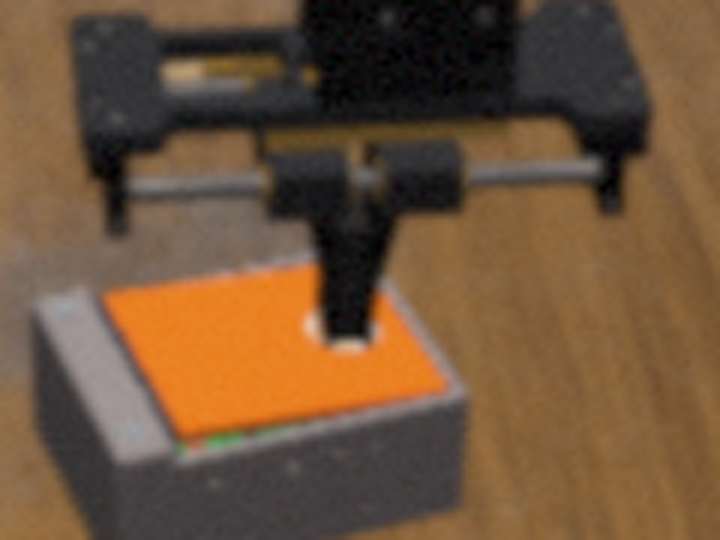

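The hatch is visibly down, with the fingertips inside the ring at (345,325) and a 13 N reaction over about 6 mm of travel, so it is at the stop. Letting go straight up.

>>> jog_arm(
  rows=[
    {"dp":[0,0,-25],"turn":[0,0,0],"grip":0},
    {"dp":[0,0,-65],"turn":[0,0,0],"grip":0},
    {"dp":[0,0,-105],"turn":[0,0,0],"grip":0},
    {"dp":[0,0,-145],"turn":[0,0,0],"grip":0},
    {"dp":[0,0,-180],"turn":[0,0,0],"grip":0},
    {"dp":[0,0,-200],"turn":[0,0,0],"grip":0},
    {"dp":[0,0,-200],"turn":[0,0,0],"grip":0},
    {"dp":[0,0,-200],"turn":[0,0,0],"grip":0},
    {"dp":[0,0,-200],"turn":[0,0,0],"grip":0},
    {"dp":[0,0,-200],"turn":[0,0,0],"grip":0},
  ],
)

```text
time_s: 6.4
position: [0.504, 0.2397, 0.2441]
tcp_rot: [[0.0, 1.0, -0.004], [1.0, -0.0, -0.001], [-0.001, -0.004, -1.0]]
force: [0.4, 0.6, 0.3]
opening: 0.006
```

>>> jog_arm(
  rows=[
    {"dp":[0,0,0],"turn":[0,0,0],"grip":0},
    {"dp":[0,0,0],"turn":[0,0,0],"grip":0},
    {"dp":[0,0,0],"turn":[0,0,0],"grip":0},
    {"dp":[0,0,0],"turn":[0,0,0],"grip":0},
    {"dp":[0,0,0],"turn":[0,0,0],"grip":0},
  ],
)

```text
time_s: 6.9
position: [0.505, 0.24, 0.2461]
tcp_rot: [[-0.0, 1.0, 0.0], [1.0, 0.0, -0.0], [-0.0, 0.0, -1.0]]
force: [-0.3, -0.0, -0.2]
opening: 0.003
```

```bash
python3 - <<'E'
from h import *
s=bot.read_state();print(s['position'],s['time_s'],s['force'])
c=cap('side','side6');analyse(c)
cv2.imwrite('pics/side6c.png',cv2.resize(c['p'][180:360,220:440,::-1],None,fx=3.3,fy=3.3,interpolation=cv2.INTER_CUBIC))
c=cap('scene','scene6')
cv2.imwrite('pics/scene6c.png',cv2.resize(c['p'][160:320,200:480,::-1],None,fx=2.8,fy=2.8,interpolation=cv2.INTER_CUBIC))
E
```

```text
[0.50499141 0.24003697 0.24606818] 6.9 [-0.33831597 -0.0438669  -0.15111441]
comp [ 307  241   35   61 1028] [323.3 270.6] xyz med [0.56  0.262 0.11 ]
   corner [327 241] [0.5332 0.0804 0.064 ]
   corner [341 262] [0.5099 0.1685 0.064 ]
   corner [319 301] [0.5701 0.3002 0.064 ]
   corner [307 277] [0.5894 0.2183 0.064 ]
   hole [327.4 259.8] 83.0 [0.5395 0.1575 0.064 ]
```

View pics/side6c.png

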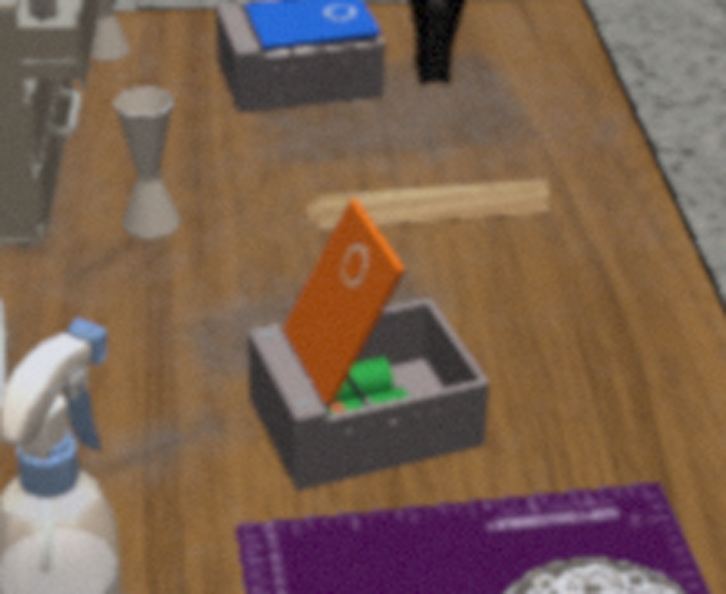

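View pics/scene6c.png

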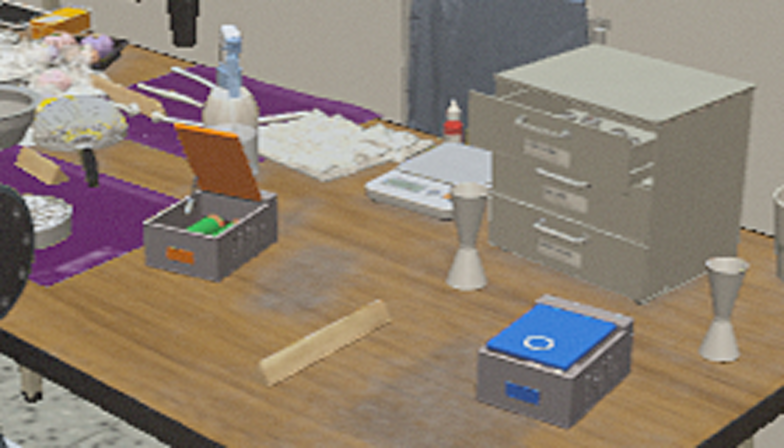

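The orange hatch stands open with the cells visible, the blue hatch is shut, and nothing else has moved. The arm is clear.

```bash
python3 - <<'E'
from rig import bot
print(bot.hand_in())
E
```

```text
the job is handed in; nothing more can be done
None
```

The orange hatch is open and the job is handed in. I pressed the white ring to its stop with the closed fingertips and lifted straight up. The hatch sprang up and was still standing open on its own about 1.5 s later.

- **Location:** all three cameras put the ring within about 3 mm of (0.506, 0.240).
- **Press:** the hatch went down about 6 mm after first contact, and the reaction reached 13 N. That is more than the 6 to 10 N suggested. The reading kept rising without a sharp rigid stop, so I pressed on until the pictures showed the hatch clearly down.
- **Last checks:** the side and scene pictures show the orange hatch steeply up with the cells visible. I did not measure its exact angle. The blue hatch is shut, and the orange case and everything else in view look unmoved. The tool force is near zero, and the fingertips were well above the hatch when I handed in at about 7 s.
- **Disagreement:** the stated geometry puts the fingertips 11 mm ahead of the TCP. Contact and the depth images put the closed tips about 11 mm behind it, so I relied on the measured force for the descent.

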